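Bleed the cement gun and vent its pot

ROBOT

A 6-joint arm with a two-finger parallel gripper is mounted at the origin on the work surface. World frame = base frame: x ahead of the robot, y to its left, z up, the work surface at z = 0. Lengths are in mm, angles in rad, forces in N, time in s.
With the tool pointing down it reaches from about 300 to 775 mm from the base axis. Payload 14.6 kg.
Tool frame: the origin (TCP) lies between the finger pads, 19 mm behind the fingertips; this is the grasp point; z points along the fingers, y is the line along which they close (so a half turn about z gives the same grasp; the last joint's range is limited). The gripper opens to 94 mm and grips with 3 to 60 N. Pads are 16 mm wide; open, the fingers measure 119 mm over their backs; the gripper's body (75 mm by 177 mm) begins 78 mm behind the grasp point.
Start: joints at [-1.408, 0.3, 1.521, -0, 1.321, -0.067], TCP at [125.274, -535.533, 224.246] pointing down, gripper open.
Joint ranges: [-3.03, 3.03], [-0.79, 2.21], [0.23, 2.52], [-1.04, 4.18], [0, 3.07], [-2.55, 2.55]. Speed limits (rad/s): [2.22, 2.22, 2.57, 3.14, 3.14, 3.14].

INTERFACE

Orientations are given as [roll, pitch, yaw] about the fixed x, y, z axes, in that order (R = Rz(yaw) Ry(pitch) Rx(roll)).
In Python, from cell import manip gives the robot as it stands. The module is installed in compiled form; this text tells all that it offers.
- The arm moves only by the shell command python3 -m creep 'ROWS' [FORCE]. ROWS is JSON, a list of rows, each a list of 3 entries, a list of its own where there are three numbers: the opening, from -1 (shut) to 1 (fully open), then the shift along the tool's x, y, z in cm, then the turn about the tool's z in units of 5 degrees (1.0 is 5 degrees). In form: [[grip, [tx, ty, tz], roll], ...]. A call has 1 to 12 rows; each row is the pose to reach, as a shift and turn from the pose commanded when the call began, along the tool's axes at that moment; what a row does not reach only later rows make up. A row lasts 1/10 s, in which the tool goes at most 50 mm and 8.59 degrees, less where a joint would pass 70% of its speed; a pose out of reach is approached as far as the arm can. A call with a gripper value outside its range is refused whole. The fingers move at their own pace and stop on an object; FORCE is the grip in N (left out, the last holds). Time passes only in rows, so rows that repeat a pose let the fingers close. It gives the time, the measured TCP pose, the force, the opening and the grip force at its end, in the units of the state.
- manip.read_state(): the state, without advancing time (a new reading comes with each control period).
- manip.camera(name): name is "side" or "top" or "wrist"; returns the picture (384x512x3 uint8, red, green, blue); there is no depth.
- manip.camera_params(name): a dict with "fovy" (degrees; the focal length in pixels is half the picture's height over the tangent of half this angle, whatever the lens; pixels are square), "cx", "cy" (the principal point, pixels), "k1" (the pictures are not rectified: a ray, as slopes to the right and down, at radius r is drawn at 1 + k1 r^2 times it, then the intrinsics apply), "origin" and "attitude" of the camera in the world. Camera axes: x right, y down, z forward; pixel columns grow to the right and rows downward; lengths in mm; the calibration is good to about 2 mm. A picture is of the moment at which its call begins: read the wrist's pose just before it. camera_params takes no time and is no camera call; for the wrist camera it gives the pose at the moment of the call.
- manip.sign_off(): hands the job in; it is judged then, once.
The state is a dict: "clock": time; "joints": joint angles; "qd": joint speeds; "effort": joint torques, N m; "eef_pos": TCP position; "eef_rot": TCP orientation; "wrist_force": force on the tool from outside, world axes, zero at the start; "moment": the same for the moment, N m; "finger_gap": finger opening in mm; "finger_force": force on a finger pad.
Only numpy, scipy, OpenCV 4.12 (cv2) and the standard library are available. Lean on these libraries where they do the work, as an engineer would, in place of code of your own. Each camera call takes 0.05 s, during which the arm holds its last target. There are 200 camera calls.

TASK

Park the cement spray gun for the break: squeeze its trigger all the way back and let it spring fully forward again to bleed it. Then screw the cap of the pot down clockwise until it bottoms out, back it off a quarter turn so that the pot can breathe, and finish still gripping the cap there between the fingers. Leave everything else on the bench where it is.

Things in the scene. Friction and masses are not known exactly. Their poses are not given: they have to be found in the camera images.
- gun: Aluminium spray gun on its side, fixed in a bench rest (steel plate 240 x 160 x 12 mm). Origin: centre of the plate's underside; x: the way the nozzle points; z up. Its mid-plane lies 78 mm high. Barrel along x at y = +45 mm, top at 98 mm. Handle towards -y down to y = -82, x -41 to -15, 28 mm high; a post 66 mm high stands under its butt (y -75 to -61); else free below, down to the plate
- trigger (a joint): Turn of the trigger on its upright pivot: 0 = sprung forward, 0.32 = fully squeezed, at its stop. Steel bar 7 mm thick, 24 mm high, 76 mm long, in front (+x) of the handle, level with it, parallel to it at 0; its free end swings towards the handle. At trigger_front it takes 4 N to start, 10 N fully back; a spring returns it
- trigger_hinge (a point): Pivot of the trigger, at (18, 30, 78) mm in the gun's frame
- trigger_front (a point): Where a finger presses: middle of the trigger's front face, 55 mm from the pivot; moves with it, about 18 mm towards the handle when squeezed. Released it lies at (21.5, -25, 78) mm in the gun's frame: trigger and handle together measure 62 mm there, about 45 squeezed. Pinch them from above, fingers closing along the gun's x
- handle_back (a point): Middle of the rear face of the handle, across from trigger_front: (-41, -25, 78) mm in the gun's frame
- pot: Round aluminium cement pot, 140 mm across, fixed to the bench; shoulder rising from 124 to 134 mm, small flange to 140 mm, steel neck 34 mm across above. Origin: centre of its underside; z up; x: the way the brass outlet low on its side points. Outlet and the loop across from it reach 96 mm from the axis
- cap: Black round knurled screw cap on the pot's neck, upright, 44 mm across, 30 mm high, already started on its thread; on its top one raised aluminium bar (4 mm high) from the middle to the rim, the only mark of its turn. Origin: centre of its underside, 166 mm above the bench when bottomed out. x axis: along the bar
- cap_thread (a joint): Turn of the cap: 0 = bottomed out (hard stop), growing counter-clockwise seen from above (unscrewing); starts at 2.0 to 3.6 rad, can go to 5.5; a quarter turn is 1.57. Even drag of 0.06 N m, no spring: it stays where it is left. It sinks or rises 6 mm a turn as it turns. At the stop it goes no farther: the fingers slip, the moment grows
- cap_centre (a point): On the cap's axis, at its mid-height, 15 mm above its underside
- cap_mark (a point): Outer end of the raised bar on the cap's top, 20 mm from the axis; at joint value 0 it lies on the side of the pot's x axis
- shoe: Loose bystander: black shoe, about 230 mm long. Origin under its middle
- last: Loose bystander: wooden shoe last, about 230 mm long, with a round spigot, 130 mm high. Origin under its middle
- glue_tin: Loose bystander: open tin 74 mm across, 110 mm high, a wooden stick standing in it to 154 mm. Origin: centre of its underside
- bowl: Loose bystander: white bowl 120 mm across, 60 mm high. Origin: centre of its underside
- polish_tin: Loose bystander: flat steel tin 72 mm across, 26 mm high. Origin: centre of its underside
- tape_roll: Loose bystander: cardboard tape core 90 mm across, 45 mm high. Origin: centre of its underside
- brush: Loose bystander: wooden hand brush lying on the bench. Origin under its middle
Things that resemble listed ones, but are neither listed nor needed, are in the scene too. Leave any turquoise look-alike of the pot alone.

How it is judged (in metres and radians):
On the way, in this order (a step that is already met when the one before it is completed fails the run):
1. the trigger is squeezed all the way back (value of joint trigger above 0.26 rad), for 0.1 s.
2. the trigger has sprung forward again (value of joint trigger below 0.05 rad), for 0.1 s.
3. the cap is screwed down until it bottoms out (value of joint cap_thread below 0.1 rad), for 0.1 s.
At the end, for the whole second after the job is handed in: The cap stands a quarter turn (1.57 rad, within 0.3) back from its stop, still, with the fingers gripping it (over 5 N, TCP within 30 mm of the cap's centre); the trigger is released (below 0.05 rad) (value of joint cap_thread between 1.27 and 1.87 rad and angular speed of cap below 0.1 rad/s and contact force between the fingers and cap above 5 N and distance between the grasp point and cap_centre below 0.03 m and value of joint trigger below 0.05 rad); the arm keeps its last pose, push and grip.
It fails at once if a bystander is moved by more than 30 mm (distance of any of shoe, last, glue_tin, bowl, polish_tin, tape_roll, brush from where it was at the start of the episode above 0.03 m).
It also fails if it takes over 72 s, if anything falls off the work surface, if the arm or the gripper's body presses on something with over 40 N, if the wrist force passes 120 N, or if a joint passes its speed limit or range.

## Working session

There is one attempt and no reset: what is moved stays moved. The work goes in short steps, Python scripts to look and compute and a shell command to move; the robot and the scene stay as the last step left them, time stands still between calls to the robot, and variables do not carry over. Pictures are saved under pics/ and viewed, at most 10 in all, crops included, and the job is handed in when it is done.

```bash
mkdir -p pics
cat > h.py <<'E'
import numpy as np, cv2
from scipy.spatial.transform import Rotation as R
from cell import manip
def rot(a):
    a=np.array(a,float)
    return a if a.shape==(3,3) else R.from_euler('xyz',a).as_matrix()
def snap(n,f):
    p=manip.camera_params(n); im=manip.camera(n); cv2.imwrite(f,im[:,:,::-1]); return im,p
def K(p):
    f=192/np.tan(np.radians(p['fovy'])/2); return f
def ray(p,u,v):
    f=K(p); d=np.array([(u-p['cx'])/f,(v-p['cy'])/f]); s=d.copy()
    for _ in range(50): s=d/(1+p['k1']*(s@s))
    return rot(p['attitude'])@np.array([s[0],s[1],1])
def at(p,u,v,z):
    d=ray(p,u,v); o=np.array(p['origin']); return o+d*(z-o[2])/d[2]
def proj(p,X):
    c=rot(p['attitude']).T@(np.array(X,float)-p['origin']); s=c[:2]/c[2]; s=s*(1+p['k1']*(s@s)); return s*K(p)+[p['cx'],p['cy']]
E
python3 - <<'E'
from h import *
a,p=snap('top','pics/top.png');b,q=snap('side','pics/side.png');c,w=snap('wrist','pics/wrist.png')
import json,pickle
pickle.dump((p,q,w),open('p.pkl','wb'))
print(p,q,w,sep='\n');print(manip.read_state())
E
```

```text
{'fovy': 46.69264935890799, 'cx': 255.34508231001442, 'cy': 189.8288215055497, 'k1': -0.1650118211451305, 'origin': array([ 252.67480973,    2.15561115, 1513.09986425]), 'attitude': array([-2.943595  , -0.01713518, -1.54648184])}
{'fovy': 43.55154897753391, 'cx': 257.7398060209607, 'cy': 188.20262833216944, 'k1': -0.1839103452133312, 'origin': array([ -368.93836973, -1092.44475752,  1193.9324967 ]), 'attitude': array([-2.21060229, -0.01480837, -0.68396568])}
{'fovy': 64.84399957856694, 'cx': 252.76989445522207, 'cy': 190.13249126534134, 'k1': -0.029260570267625415, 'origin': array([ 194.87146753, -520.018322  ,  383.15290427]), 'attitude': array([ 2.89730997e+00,  1.14989743e-03, -1.34100996e+00])}
{'clock': 0.15, 'joints': array([-1.40761060e+00,  3.00313235e-01,  1.52138513e+00, -5.04065297e-06,
        1.32072025e+00, -6.66212189e-02]), 'qd': array([ 0.00168945, -0.00224868, -0.00068685,  0.00015562,  0.00149822,
       -0.00036632]), 'effort': array([ 1.11967962e-03, -5.31958687e+01, -3.52814913e+01,  7.08186999e-02,
        2.35995138e-02, -7.37334426e-05]), 'eef_pos': array([ 125.24143087, -535.37791214,  223.85582373]), 'eef_rot': array([-3.14076820e+00, -5.01140036e-05,  2.29808172e-01]), 'wrist_force': array([-0.1720666 ,  0.55730787, -0.21627266]), 'moment': array([ 0.04021758, -0.02073803, -0.02760623]), 'finger_force': 0.0, 'finger_gap': 93.72305280652883}
```

View pics/top.png

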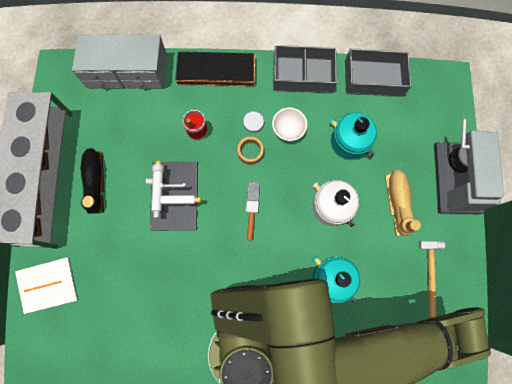

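View pics/side.png

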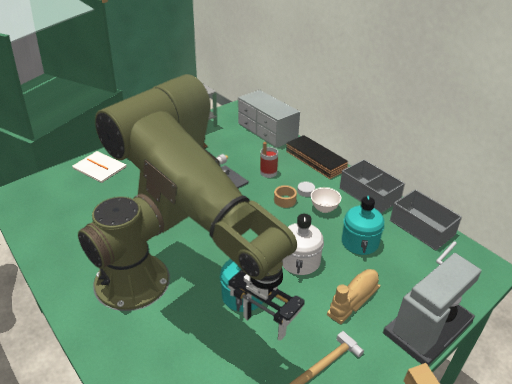

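Pot candidates in the top view: aluminium (337,202), turquoise at (355,134) and (338,280). I choose the aluminium one. The only gun is the one at (173,197). I'll check both in one close crop.

Run:
```python
from h import *
im=cv2.imread('pics/top.png')
a=cv2.resize(im[150:240,140:210],None,fx=5.6,fy=5.6,interpolation=cv2.INTER_CUBIC)
b=cv2.resize(im[165:237,305:375],None,fx=5.6,fy=5.6,interpolation=cv2.INTER_CUBIC)
o=np.zeros((600,800,3),np.uint8); o[:a.shape[0],:a.shape[1]]=a; o[:b.shape[0],400:400+b.shape[1]]=b[:,:400]
cv2.imwrite('pics/crop.png',o)
```

```text
(no output)
```

View pics/crop.png

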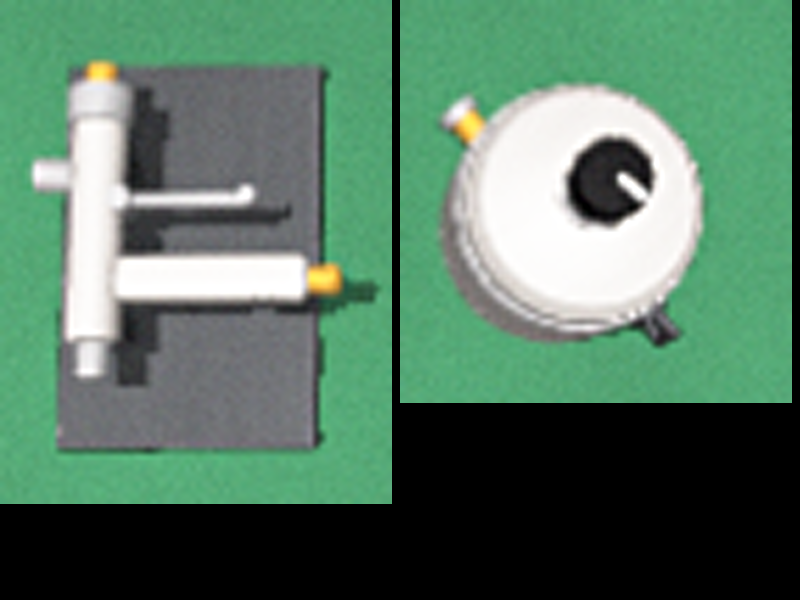

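```bash
cat > fit.py <<'E'
from h import *; import pickle
from scipy.optimize import least_squares
p,q,w=pickle.load(open('p.pkl','rb'))
G=[((68,68),(120,80,12)),((322,68),(120,-80,12)),((316,445),(-120,-80,12)),((58,448),(-120,80,12)),((210,302),(-41,-20,85)),((210,254),(-15,-20,92))]
def res(s):
    M=R.from_euler('z',s[2]).as_matrix(); return np.concatenate([proj(p,M@np.array(X)+[s[0],s[1],0])-(np.array(u)/5.6+[140,150]) for u,X in G])
r=least_squares(res,[400,250,0]);print('gun',r.x,'res',r.fun.round(1))
f=lambda u,v:(( u-400)/5.6+305,v/5.6+165)
c=at(p,*f(611,181),199);m=at(p,*f(648,198),202);ou=at(p,*f(462,118),30);lo=at(p,*f(665,332),30)
print('cap',c,'mark',m-c,np.linalg.norm(m-c)); print('out',ou,'loop',lo,'mid',(ou+lo)/2,np.linalg.norm(ou-lo))
yx=np.arctan2(*(ou-lo)[1::-1]);ym=np.arctan2(*(m-c)[1::-1]);print('potyaw',yx,'mark',ym,'theta',(ym-yx)%(2*np.pi))
M=R.from_euler('z',r.x[2]).as_matrix();g=M@[(21.5-41)/2,-25,78]+[*r.x[:2],0];print('pinch',g)
s=manip.read_state();print(s['eef_pos'])
# pixel check in side view
for X in (c,g):print(proj(q,X))
E
python3 fit.py
```

```text
gun [5.26856359e+02 2.61695480e+02 3.93044174e-02] res [ 0.4 -0.1  0.5 -0.7  0.8  0.6  0.2  0.4 -0.8 -0.3 -1.   0.1]
cap [ 501.00443872 -279.35985789  199.        ] mark [ -9.37871413 -19.56630706   3.        ] 21.904352322402467
out [ 569.69465852 -223.67714906   30.        ] loop [ 440.76291534 -347.75830678   30.        ] mid [ 505.22878693 -285.71772792   30.        ] 178.940012571957
potyaw 0.7662292146691183 mark -2.017771461866284 theta 3.4991846306441836
pinch [518.09624702 236.33166894  78.        ]
[ 125.24143087 -535.37791214  223.85582373]
[303.06594024 217.90812666]
[216.04710665 174.30134169]
```

View pics/wrist.png

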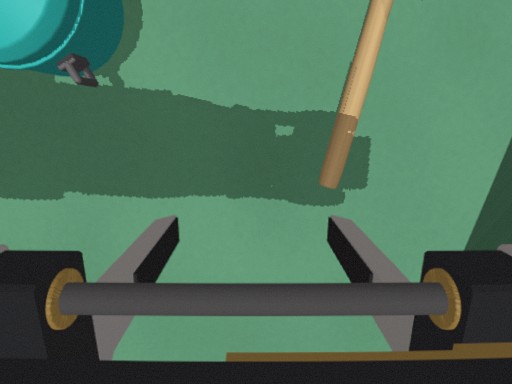

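```bash
cat >> h.py <<'E'
def go(x,y,z,yaw):
    s=manip.read_state(); M=rot(s['eef_rot']); d=M.T@(np.array([x,y,z])-s['eef_pos'])/10
    dy=yaw-s['eef_rot'][2]; dy=(dy+np.pi)%(2*np.pi)-np.pi
    print('shift cm',d.round(2),'roll',round(-np.degrees(dy)/5,2))
def st():
    s=manip.read_state(); print(*[(k,np.round(s[k],3)) for k in('clock','eef_pos','eef_rot','wrist_force','moment','finger_gap','finger_force')])
E
python3 -c "
from h import *
go(518,236,300,1.61)"; python3 -m creep '[[1,[0,0,-8],0],[1,[0,0,-8],0]]'
```

```text
shift cm [ 55.81 -66.17  -7.56] roll -15.82
clock: 0.35
eef_pos: [125.3, -535.6, 306.6]
eef_rot: [3.141, 0.0, 0.23]
wrist_force: [0.5, -0.1, 1.1]
finger_gap: 93.9
finger_force: 0.0
```

```bash
python3 -m creep '[[1,[55.8,-66.2,0],-15.8],[1,[55.8,-66.2,0],-15.8],[1,[55.8,-66.2,0],-15.8],[1,[55.8,-66.2,0],-15.8],[1,[55.8,-66.2,0],-15.8],[1,[55.8,-66.2,0],-15.8],[1,[55.8,-66.2,0],-15.8],[1,[55.8,-66.2,0],-15.8],[1,[55.8,-66.2,0],-15.8],[1,[55.8,-66.2,0],-15.8],[1,[55.8,-66.2,0],-15.8],[1,[55.8,-66.2,0],-15.8]]'
python3 -c "
from h import *
go(518,236,300,1.61)"
```

```text
clock: 1.55
eef_pos: [397.7, 1.5, 304.4]
eef_rot: [3.141, 0.0, 1.609]
wrist_force: [0.5, -1.3, -0.3]
finger_gap: 94.2
finger_force: 0.0
shift cm [22.98 12.92  0.45] roll -0.01
```

```bash
python3 -m creep '[[1,[23,12.9,0],0],[1,[23,12.9,0],0],[1,[23,12.9,0],0],[1,[23,12.9,0],0],[1,[23,12.9,0],0],[1,[23,12.9,0],0],[1,[23,12.9,0],0]]'
python3 - <<'E'
from h import *; import pickle
im,p=snap('wrist','pics/w1.png'); pickle.dump(p,open('w1.pkl','wb')); st()
a=[527,262];M=R.from_euler('z',.039).as_matrix()
for X in [(21.5,-25,90),(-41,-25,78),(-15,-82,85),(-41,-82,85),(18,30,90),(-120,-80,12),(120,-80,12)]: print(X,proj(p,M@np.array(X)+[*a,0]).round(0))
E
```

```text
clock: 2.25
eef_pos: [517.6, 235.4, 303.0]
eef_rot: [-3.14, 0.001, 1.611]
wrist_force: [0.0, 0.0, -0.5]
finger_gap: 93.9
finger_force: 0.0
('clock', np.float64(2.3)) ('eef_pos', array([517.349, 234.189, 303.469])) ('eef_rot', array([-3.14e+00,  1.00e-03,  1.61e+00])) ('wrist_force', array([-0.093,  0.551,  0.429])) ('moment', array([-0.039, -0.083,  0.003])) ('finger_gap', np.float64(94.039)) ('finger_force', np.float64(0.0))
(21.5, -25, 90) [277. 171.]
(-41, -25, 78) [228. 169.]
(-15, -82, 85) [248. 213.]
(-41, -82, 85) [229. 213.]
(18, 30, 90) [275. 126.]
(-120, -80, 12) [181. 197.]
(120, -80, 12) [336. 197.]
```

View pics/w1.png

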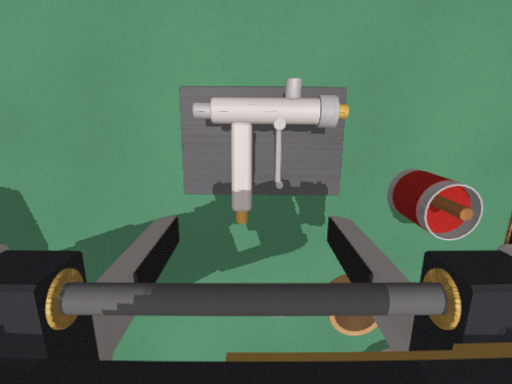

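Gun in the wrist view: handle x 232–252, butt end v≈210, trigger front edge u≈281 at v≈160, plate corners (180,87), (346,87), (340,195), (184,195). It sits a few mm from the first estimate, so I'll refit.

Run:
```python
from h import *; import pickle
from scipy.optimize import least_squares
p=pickle.load(open('w1.pkl','rb'))
G=[((180,87),(-120,80,12)),((346,87),(120,80,12)),((340,195),(120,-80,12)),((184,195),(-120,-80,12)),((232,160),(-41,-25,78)),((252,160),(-15,-25,80)),((281,160),(21.5,-25,85)),((280,124),(18,30,92))]
def res(s):
    M=R.from_euler('z',s[2]).as_matrix(); return np.concatenate([proj(p,M@np.array(X)+[s[0],s[1],0])-u for u,X in G])
r=least_squares(res,[527,262,0.04]);print('gun',r.x,'res',r.fun.round(1))
M=R.from_euler('z',r.x[2]).as_matrix();g=M@[-9.75,-25,78]+[*r.x[:2],0];print('pinch',g)
go(g[0],g[1],84,r.x[2]+np.pi/2)
```

```text
gun [5.31658639e+02 2.68824561e+02 3.57617362e-02] res [-1.4 -3.7  1.7 -2.9 -0.3 -1.8  0.1 -2.5 -0.1  4.1  0.1  4.4  0.1  5.2
 -0.2 -3.4]
pinch [522.80872559 243.49194308  78.        ]
shift cm [ 0.92  0.61 21.95] roll 0.04
```

Run:
```python
from h import *; import pickle
from scipy.optimize import least_squares
p=pickle.load(open('w1.pkl','rb'))
N=np.nan
G=[((180,87),(-120,80,12)),((346,87),(120,80,12)),((340,195),(120,-80,12)),((184,195),(-120,-80,12)),((232,N),(-41,-25,78)),((252,N),(-15,-25,80)),((281,N),(21.5,-25,85)),((280,124),(18,30,92))]
def res(s):
    M=R.from_euler('z',s[2]).as_matrix(); return np.nan_to_num(np.concatenate([proj(p,M@np.array(X)+[s[0],s[1],0])-u for u,X in G]))
r=least_squares(res,[527,262,0.04]);print('gun',r.x,'res',r.fun.round(1))
M=R.from_euler('z',r.x[2]).as_matrix();g=M@[-9.75,-25,78]+[*r.x[:2],0];print('pinch',g)
go(g[0],g[1],84,r.x[2]+np.pi/2)
```

```text
gun [5.31828703e+02 2.64725778e+02 3.94115787e-02] res [-1.4 -0.4  1.3 -0.2 -0.3  0.5  0.4  0.3  0.   0.   0.2  0.   0.1  0.
 -0.3  0.1]
pinch [523.07130855 239.36102752  78.        ]
shift cm [ 0.51  0.62 21.95] roll -0.01
```

```bash
python3 -m creep '[[1,[0.5,0.6,5],0],[1,[0.5,0.6,10],0],[1,[0.5,0.6,15],0],[1,[0.5,0.6,18],0],[1,[0.5,0.6,20],0],[1,[0.5,0.6,22],0],[1,[0.5,0.6,22],0],[1,[0.5,0.6,22],0]]' 30 && python3 -m creep '[[0.3,[0,-0.4,0],0],[0.1,[0,-0.9,0],0],[-1,[0,-0.9,0],0],[-1,[0,-0.9,0],0],[-1,[0,-0.9,0],0],[-1,[0,-0.9,0],0],[-1,[0,-0.9,0],0],[-1,[0,-0.9,0],0]]' 30; python3 -c "
from h import *
st()"
```

```text
clock: 3.1
eef_pos: [523.5, 238.4, 85.3]
eef_rot: [3.141, -0.0, 1.608]
wrist_force: [0.2, -1.2, 0.6]
finger_gap: 94.2
finger_force: 0.0
clock: 3.9
eef_pos: [512.5, 239.0, 84.9]
eef_rot: [-3.137, 0.0, 1.609]
wrist_force: [-17.8, -2.1, 16.2]
finger_gap: 45.7
finger_force: 29.7
('clock', np.float64(3.9)) ('eef_pos', array([512.498, 238.994,  84.901])) ('eef_rot', array([-3.137,  0.   ,  1.609])) ('wrist_force', array([-17.82 ,  -2.077,  16.218])) ('moment', array([-0.394,  3.274, -0.253])) ('finger_gap', np.float64(45.716)) ('finger_force', np.float64(29.654))
```

```bash
python3 -m creep '[[-1,[0,0,0],0],[-1,[0,0,0],0],[-1,[0,0,0],0]]' 40; python3 -m creep '[[1,[0,0,0],0],[1,[0,0.5,0],0],[1,[0,0.9,0],0],[1,[0,0.9,0],0],[1,[0,0.9,0],0],[1,[0,0.9,0],0],[1,[0,0.9,0],0],[1,[0,0.9,0],0]]' 40;  python3 - <<'E'
from h import *
im,p=snap('top','pics/t2.png'); print(p['origin'])
cv2.imwrite('pics/t2c.png',cv2.resize(im[150:240,140:240,::-1],None,fx=5,fy=5))
E
```

```text
clock: 4.2
eef_pos: [512.3, 239.0, 84.8]
eef_rot: [-3.137, 0.0, 1.609]
wrist_force: [-19.1, -2.2, 16.7]
finger_gap: 45.2
finger_force: 39.2
clock: 5.0
eef_pos: [523.3, 239.2, 84.2]
eef_rot: [-3.142, -0.0, 1.609]
wrist_force: [0.0, 0.9, 0.3]
finger_gap: 93.8
finger_force: 0.0
[ 252.67480973    2.15561115 1513.09986425]
```

```bash
python3 -m creep '[[1,[0,0,-5],0],[1,[0,0,-10],0],[1,[0,0,-15],0],[1,[0,0,-20],0],[1,[0,0,-22],0],[1,[0,0,-22],0],[1,[0,0,-22],0]]'
python3 - <<'E'
from h import *
im,p=snap('wrist','pics/w2.png')
a=cv2.imread('pics/w1.png')
o=np.hstack([a[70:230,150:370],im[70:230,150:370,::-1]]);cv2.imwrite('pics/cmp.png',cv2.resize(o,(800,290)))
go(504,-279,300,3.4)
E
```

```text
clock: 5.75
eef_pos: [523.1, 239.1, 303.4]
eef_rot: [-3.141, 0.0, 1.609]
wrist_force: [0.1, 0.2, -0.2]
finger_gap: 94.0
finger_force: 0.0
shift cm [-51.7   -3.85   0.31] roll -20.53
```

View pics/cmp.png

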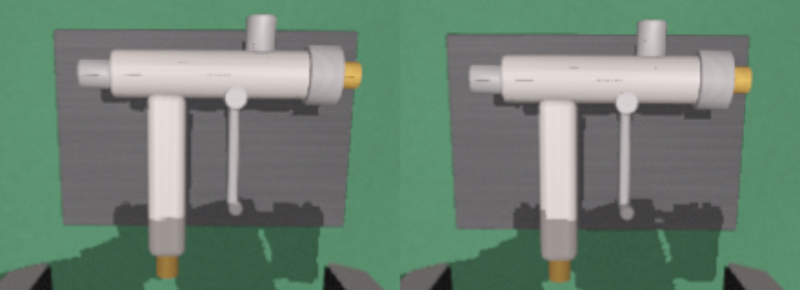

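The left half is before the squeeze and the right half after. The trigger is forward again, parallel to the handle as before (u≈234 and u≈625). Next is the pot.

```bash
python3 -m creep '[[1,[-51.7,-3.8,0],-20.5],[1,[-51.7,-3.8,0],-20.5],[1,[-51.7,-3.8,0],-20.5],[1,[-51.7,-3.8,0],-20.5],[1,[-51.7,-3.8,0],-20.5],[1,[-51.7,-3.8,0],-20.5],[1,[-51.7,-3.8,0],-20.5],[1,[-51.7,-3.8,0],-20.5],[1,[-51.7,-3.8,0],-20.5],[1,[-51.7,-3.8,0],-20.5],[1,[-51.7,-3.8,0],-20.5],[1,[-51.7,-3.8,0],-20.5]]'; python3 -m creep '[[1,[0,0,0],0],[1,[0,0,0],0]]'
python3 - <<'E'
from h import *; import pickle
im,p=snap('wrist','pics/w3.png');pickle.dump(p,open('w3.pkl','wb')); go(504,-279,300,3.4)
print(proj(p,[503,-280,200]))
E
```

```text
clock: 7.0
eef_pos: [503.7, -282.4, 301.8]
eef_rot: [3.14, -0.003, -3.013]
wrist_force: [-0.2, 0.2, -0.1]
finger_gap: 93.7
finger_force: 0.0
clock: 7.2
eef_pos: [504.7, -278.4, 302.9]
eef_rot: [3.14, -0.002, -3.02]
wrist_force: [0.6, -0.4, 0.7]
finger_gap: 93.9
finger_force: 0.0
shift cm [ 0.1  -0.09  0.34] roll -1.55
[251.74866432 191.57847931]
```

View pics/w3.png

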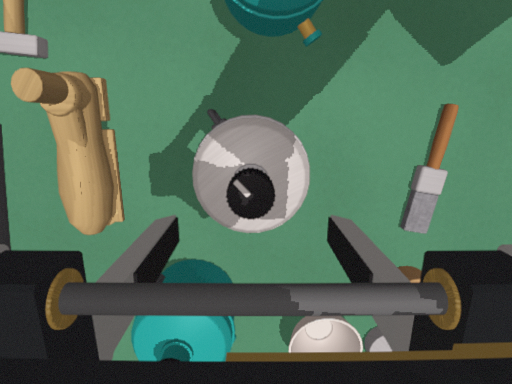

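The cap's top disc is centred near (250,194), with the bar's outer end near (236,183). That is within 3 px of the prediction.

Run:
```python
from h import *; import pickle
p=pickle.load(open('w3.pkl','rb'));im=cv2.imread('pics/w3.png')
g=cv2.cvtColor(im,cv2.COLOR_BGR2GRAY)[160:230,215:290]
n,l,s,c=cv2.connectedComponentsWithStats((g<45).astype(np.uint8))
k=1+s[1:,4].argmax();x,y,w,h=s[k,:4];print('dark bbox',x+215,y+160,w,h)
cn=cv2.findContours((l==k).astype(np.uint8),0,2)[0];cn=max(cn,key=len);print(cv2.minEnclosingCircle(cn))
C=at(p,251,195,199);m=at(p,235,182,202);print(C,m-C,np.linalg.norm((m-C)[:2]))
f=np.arctan2(*(m-C)[1::-1]);print('theta',(f-.766)%(2*np.pi), 'expected r px',22*K(p)/(p['origin'][2]-199))
print(manip.read_state()['joints'].round(3)); go(C[0],C[1],183,3.26)
```

```text
dark bbox 227 168 48 50
((35.057613372802734, 32.972198486328125), 25.056926727294922)
[ 506.48916797 -280.2563152   199.        ] [-10.84396826 -15.51000215   3.        ] 18.924899324323015
theta 3.3362272067879344 expected r px 25.247457079232355
[-0.567  0.315  1.319  0.     1.509 -2.261]
shift cm [-0.14 -0.26 12.04] roll 0.05
```

```bash
python3 -m creep '[[1,[-0.1,-0.2,4],0],[1,[-0.1,-0.2,8],0],[1,[-0.1,-0.2,10],0],[1,[-0.1,-0.2,11],0],[1,[-0.1,-0.2,11.7],0],[1,[-0.1,-0.2,11.7],0],[1,[-0.1,-0.2,11.7],0]]' 20 && python3 -m creep '[[0,[0,0,0],0],[-1,[0,0,0],0],[-1,[0,0,0],0],[-1,[0,0,0],0],[-1,[0,0,0],0],[-1,[0,0,0],0],[-1,[0,0,0],0]]' 20; python3 -c "
from h import *
st()"
```

```text
clock: 7.95
eef_pos: [506.6, -280.7, 188.3]
eef_rot: [-3.141, 0.001, -3.016]
wrist_force: [-0.7, -0.6, 0.6]
finger_gap: 94.3
finger_force: 0.0
clock: 8.65
eef_pos: [506.1, -280.4, 187.2]
eef_rot: [3.141, -0.0, -3.015]
wrist_force: [-1.4, 0.8, 3.4]
finger_gap: 43.6
finger_force: 20.0
('clock', np.float64(8.65)) ('eef_pos', array([ 506.093, -280.399,  187.23 ])) ('eef_rot', array([ 3.141, -0.   , -3.015])) ('wrist_force', array([-1.434,  0.781,  3.421])) ('moment', array([ 0.114, -0.01 ,  0.01 ])) ('finger_gap', np.float64(43.599)) ('finger_force', np.float64(20.001))
```

```bash
python3 -m creep '[[-1,[0,0,0.01],1.5],[-1,[0,0,0.03],3],[-1,[0,0,0.04],4.5],[-1,[0,0,0.05],6],[-1,[0,0,0.06],7.5],[-1,[0,0,0.08],9],[-1,[0,0,0.09],10.5],[-1,[0,0,0.10],12],[-1,[0,0,0.11],13.5],[-1,[0,0,0.13],15],[-1,[0,0,0.14],16.5],[-1,[0,0,0.15],18]]' 20; python3 -c "
from h import *
st()"
```

```text
clock: 9.85
eef_pos: [506.7, -279.7, 185.8]
eef_rot: [3.141, -0.002, 1.692]
wrist_force: [3.9, 8.4, -0.8]
finger_gap: 43.9
finger_force: 20.0
('clock', np.float64(9.85)) ('eef_pos', array([ 506.669, -279.689,  185.795])) ('eef_rot', array([ 3.141e+00, -2.000e-03,  1.692e+00])) ('wrist_force', array([ 3.87 ,  8.406, -0.794])) ('moment', array([ 1.232, -0.81 ,  0.099])) ('finger_gap', np.float64(43.886)) ('finger_force', np.float64(19.996))
```

```bash
python3 -m creep '[[-1,[0,0,0.01],1.5],[-1,[0,0,0.03],3],[-1,[0,0,0.04],4.5],[-1,[0,0,0.05],6],[-1,[0,0,0.06],7.5],[-1,[0,0,0.08],9],[-1,[0,0,0.09],10.5],[-1,[0,0,0.10],12],[-1,[0,0,0.11],13.5],[-1,[0,0,0.13],15],[-1,[0,0,0.14],16.5],[-1,[0,0,0.15],18]]' 20; python3 -c "
from h import *
st()"; python3 -m creep '[[-1,[0,0,0.01],1],[-1,[0,0,0.01],1]]'; python3 -c "
from h import *
st()"
```

```text
clock: 11.05
eef_pos: [507.3, -280.2, 184.3]
eef_rot: [3.142, -0.003, 0.121]
wrist_force: [10.3, 2.6, -3.2]
finger_gap: 43.5
finger_force: 20.0
('clock', np.float64(11.05)) ('eef_pos', array([ 507.341, -280.223,  184.32 ])) ('eef_rot', array([ 3.142e+00, -3.000e-03,  1.210e-01])) ('wrist_force', array([10.33 ,  2.581, -3.222])) ('moment', array([ 0.44 , -1.804,  0.051])) ('finger_gap', np.float64(43.51)) ('finger_force', np.float64(19.995))
clock: 11.25
eef_pos: [507.3, -280.3, 184.2]
eef_rot: [-3.141, -0.003, 0.036]
wrist_force: [10.0, 1.7, -2.9]
finger_gap: 43.7
finger_force: 20.0
('clock', np.float64(11.25)) ('eef_pos', array([ 507.342, -280.283,  184.245])) ('eef_rot', array([-3.141e+00, -3.000e-03,  3.600e-02])) ('wrist_force', array([10.025,  1.71 , -2.929])) ('moment', array([ 0.513, -1.791, -0.028])) ('finger_gap', np.float64(43.684)) ('finger_force', np.float64(20.0))
```

```bash
S="python3 -c 'from h import *; st()'"
python3 -m creep '[[-1,[0,0,0.01],1],[-1,[0,0,0.01],1]]'>/dev/null; eval $S
python3 -m creep '[[-1,[0,0,0.01],1],[-1,[0,0,0.01],1]]'>/dev/null; eval $S
python3 -m creep '[[-1,[0,0,0.01],1],[-1,[0,0,0.01],1]]'>/dev/null; eval $S
python3 -m creep '[[-1,[0,0,0.01],1],[-1,[0,0,0.01],1]]'>/dev/null; eval $S
```

```text
('clock', np.float64(11.45)) ('eef_pos', array([ 507.105, -280.346,  184.207])) ('eef_rot', array([-3.141e+00, -2.000e-03, -5.000e-02])) ('wrist_force', array([ 8.093,  2.458, -1.592])) ('moment', array([ 0.433, -1.304,  0.194])) ('finger_gap', np.float64(43.365)) ('finger_force', np.float64(20.0))
('clock', np.float64(11.65)) ('eef_pos', array([ 506.178, -280.281,  184.088])) ('eef_rot', array([-3.141,  0.   , -0.137])) ('wrist_force', array([-1.437,  4.561,  3.093])) ('moment', array([0.886, 0.272, 0.324])) ('finger_gap', np.float64(43.883)) ('finger_force', np.float64(20.001))
('clock', np.float64(11.85)) ('eef_pos', array([ 506.197, -280.256,  184.057])) ('eef_rot', array([-3.141,  0.   , -0.223])) ('wrist_force', array([-1.109,  5.356,  3.063])) ('moment', array([1.031, 0.245, 0.353])) ('finger_gap', np.float64(43.706)) ('finger_force', np.float64(20.001))
('clock', np.float64(12.05)) ('eef_pos', array([ 506.223, -280.202,  183.983])) ('eef_rot', array([-3.141,  0.   , -0.31 ])) ('wrist_force', array([-1.537,  6.174,  4.709])) ('moment', array([1.097, 0.243, 0.302])) ('finger_gap', np.float64(43.401)) ('finger_force', np.float64(20.001))
```

The moment rose and levelled off at about 0.33 N m (slipping at the stop) after 3.3 rad, which matches the measured start angle of 3.34. The cap has bottomed out, so I'll back off 90°.

```bash
python3 -m creep '[[-1,[0,0,0],0],[-1,[0,0,-0.01],-1],[-1,[0,0,-0.02],-2.5],[-1,[0,0,-0.04],-4.5],[-1,[0,0,-0.05],-6.5],[-1,[0,0,-0.07],-8.5],[-1,[0,0,-0.09],-10.5],[-1,[0,0,-0.11],-12.5],[-1,[0,0,-0.13],-14.5],[-1,[0,0,-0.14],-16.5],[-1,[0,0,-0.15],-18],[-1,[0,0,-0.15],-18]]' 30;python3 -m creep '[[-1,[0,0,0],0],[-1,[0,0,0],0]]' 30
python3 - <<'E'
from h import *; import pickle
st(); im,p=snap('wrist','pics/w4.png'); print(manip.read_state()['clock'])
pickle.dump(p,open('w4.pkl','wb'))
c=proj(p,[506,-280,197.5]); print(c)
for th in (1.27,1.57,1.87): print(th,proj(p,[506+20*np.cos(.766+th),-280+20*np.sin(.766+th),201.5]))
cv2.imwrite('pics/w4c.png',cv2.resize(im[160:360,140:370,::-1],None,fx=3,fy=3))
E
```

```text
clock: 13.25
eef_pos: [506.6, -280.9, 185.5]
eef_rot: [3.14, 0.0, 1.266]
wrist_force: [2.8, 0.2, 1.0]
finger_gap: 43.6
finger_force: 30.0
clock: 13.45
eef_pos: [506.6, -280.9, 185.5]
eef_rot: [3.14, 0.0, 1.255]
wrist_force: [4.2, -0.7, 1.4]
finger_gap: 43.2
finger_force: 30.0
('clock', np.float64(13.45)) ('eef_pos', array([ 506.566, -280.91 ,  185.512])) ('eef_rot', array([3.14 , 0.   , 1.255])) ('wrist_force', array([ 4.179, -0.7  ,  1.425])) ('moment', array([-0.137, -0.989,  0.095])) ('finger_gap', np.float64(43.19)) ('finger_force', np.float64(30.0))
13.5
[248.24521582 249.7810881 ]
1.27 [220.12531489 227.30286007]
1.57 [213.37298575 236.15984231]
1.87 [209.86074328 246.38888915]
```

View pics/w4c.png

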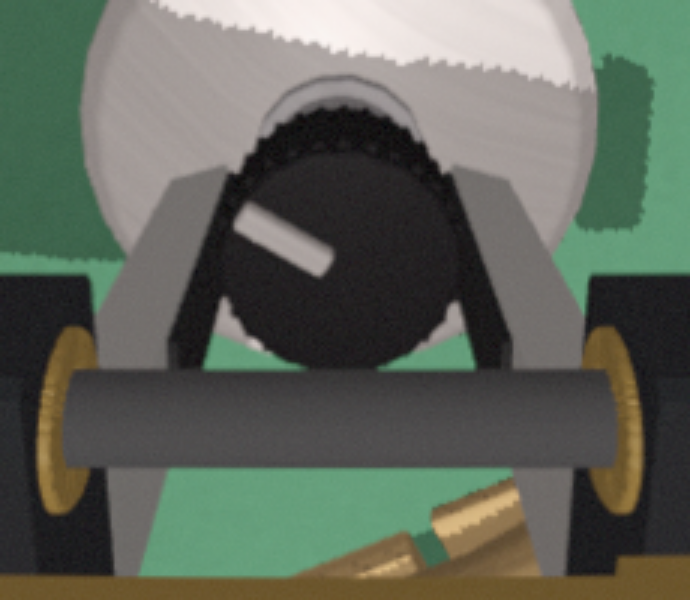

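The bar's outer end is at about (222,232) full-frame and the cap centre at about (252,246). That gives roughly 1.5 rad of back-off, in agreement with the 1.565 rad the fingers turned. The grip is steady at 30 N.

```bash
python3 -c "
from h import *
print(manip.sign_off())"
```

```text
the job is handed in; nothing more can be done
None
```

I bled the trigger, screwed the cap down to its stop and backed it off about a quarter turn (1.57 rad by the fingers, roughly 1.5 by the camera), then handed the job in at 13.5 s still gripping the cap at 30 N; the sign-off call gave no verdict.

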